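# Let the tray lift down on its ratchet and slide the tray across

## Task

Bring the loaded tray down on the rack lift and move it over to the skid bed: press the release lever just far enough to lift the pawl out of the ratchet wheel, never forcing it hard against its stop, let the drum turn back, and let go in time for the pawl to drop in and hold the platform at the last notch before it would sink below the bed's deck. Then gently slide the tray straight across onto the bed, fully home against the end stop and flat on the deck, and leave the bottle, tape roll and spanner around the lift where they are.

Things in the scene. Friction and masses are not known exactly. Their poses are not given: they have to be found in the camera images.
- lift: A bench rack lift, fixed: grey base plate 230 x 335 mm, 12 mm thick, with an aluminium twin-column mast 217 mm high. Origin on the table under the mast's centre. Its x axis runs along the drum shaft (115 mm up, at y = +35 mm), -y points from the mast over the platform to the skid bed, +y to the release lever, z up. On the shaft's -x end are a damper and a crank.
- ratchet (a point): Centre of the steel ratchet wheel on the shaft's +x end, 96 mm across, 10 mm thick, 12 teeth 7 mm deep; axes as the lift. The pawl, a dark spring-loaded finger pivoted on the mast over the wheel, drops into the teeth at the wheel's top and keeps the load from turning the drum back. It carries a lug on its +x side that the release lever lifts. Dropped anywhere, it catches the next tooth.
- platform (a point): Centre of the top of the lift's level platform, 215 (x) x 180 (y) mm, 7 mm lips along its x edges, 115 mm from the mast to -y. Starts 108 mm above the table; sinks straight down as the drum turns back, 10 mm a tooth, so it can hang only at 108, 98, 88, ... mm. With the pawl clear the damper lets it down at 6 to 10 mm/s. Travel 57 mm.
- drum (a joint): Turn of the drum (rad): 0 at the start, the pawl in a tooth; grows as the drum turns back and the platform sinks, 19.1 mm per rad; one tooth is 0.524 rad.
- release_lever: Steel rocker that lifts the pawl. Origin on its pivot line (along the lift's x axis at y = +107 mm, 155 mm up), in the lift's x = 0 plane; the lever itself lies at x = 79 to 120. Pressing its thumb bar (+y, 75 mm from the pivot) down raises its screw end (-y, 50 mm). A weak spring (about 1 N at the bar) returns it and the pawl's own spring drops the pawl. More than 12 N on it bends it.
- lever_nut (a point): Nut on the screw end of the release lever, at x = +99.5 of the lift. The brass adjusting screw in it points up at the pawl's lug. How far it is run out differs every time: 0.5 to 15.5 mm of free play at the screw, 1 to 23 mm at the bar, before it meets the lug and the push gets heavier; then the lever must go on to lift the pawl.
- lever_bar (a point): Highest point, at mid-length, of the lever's black round thumb bar, 22 mm thick, 40 mm long along x, at x = +99.5, y = +182 of the lift, 181.5 mm up at rest; free space around. Once the screw bears, 11 to 14 mm more at the bar clears the teeth: 3 to 7 N to break the loaded pawl out (it then gives way easily), 2 to 3 N to hold it. Only 2 mm further the pawl meets a solid back stop.
- bed: Skid bed beside the platform, fixed, on telescopic legs of varying height. Origin at the centre of its flat steel deck's top, 54 to 84 mm above the table; axes as the lift. Deck from y = +76 (then a bevel to y = +100, 3 mm down, and a gap of up to 16 mm to the platform) to the end stop's face at y = -90, 30 mm high. Side guides 206 mm apart, 12 mm high, flared at the mouth.
- tray: Blue tray 184 (x) x 150 (y) x 45 mm, walls and floor 4 mm, 4 mm rim flange, about 0.6 kg, on the platform; origin at the centre of its underside, axes roughly as the lift. Silver pouch cells up to 50 mm high fill tray y = -10 to +71. The strip y = -14 to -71, towards the bed, is empty to the floor: reach in and push its bed-side wall. Fully home its origin is at y = -15 of the bed.
- wash_bottle: Bystander: white plastic bottle, 56 mm across, 150 mm high, standing on the table to the left of the lift; origin at its foot.
- tape_roll: Bystander: yellow roll, 80 mm across, 25 mm high, lying on the table beyond the lift and bed; origin under its centre.
- spanner: Bystander: steel spanner lying on the table just beyond the lift's base; origin under its middle.
Mind the look-alikes: they are no part of the job. Leave any pink look-alike of the tray alone.

How it is judged:
By the outcome, as a careful person would: the job done as asked, in the order asked, and still so for the second after the job is handed in, with the robot touching nothing.
It also fails if it takes over 72 s, if anything falls off the work surface, if the arm or the gripper's body presses on something with over 40 N, if the wrist force passes 120 N, or if a joint passes its speed limit or range.

## Robot

A 7-joint arm with a two-finger parallel gripper is mounted at the origin on the work surface. World frame = base frame: x ahead of the robot, y to its left, z up, the work surface at z = 0. Lengths are in m, angles in rad, forces in N, time in s.
With the tool pointing down it reaches from about 0.4 to 0.85 m from the base axis. Payload 10.4 kg.
Tool frame: the origin (TCP) lies midway between the tips of the shut fingers; the grasp point (between the pads) lies 19 mm behind it (arm.grip_depth is the distance from the TCP to the grasp point, in m); z points along the fingers, y is the line along which they close (so a half turn about z gives the same grasp; the last joint's range is limited). The gripper opens to 85 mm and grips with 20 to 120 N. Pads are 22 mm wide; open, the fingers measure 114 mm over their backs; the gripper's body (76 mm by 85 mm) begins 54 mm behind the grasp point. The pads swing forward as they close: fully open they stand 13 mm farther back than shut.
Start: joints at [1.269, 0.332, -0.065, 1.46, 0.022, 1.35, -0.088], TCP at [0.172, -0.601, 0.231] pointing down, gripper open.
Joint ranges: [-2.6, 2.6], [-0.5, 2.12], [-1.47, 1.34], [0.16, 2.42], [-1.27, 4.41], [0.06, 2.06], [-2.6, 2.6]. Speed limits (rad/s): [2.22, 2.22, 2.79, 2.79, 3.14, 3.14, 3.14].

## Interface

Orientations are given as [roll, pitch, yaw] about the fixed x, y, z axes, in that order (R = Rz(yaw) Ry(pitch) Rx(roll)).
In Python, from plant import arm gives the robot as it stands. The module is installed in compiled form; this text tells all that it offers.
- The arm moves only by the tool servo_tool, never from a script. Its argument "series" is a list of rows, each an object with "linear": the shift along the tool's x, y, z in mm, a list of three; "spin": the turn about the tool's z in rad. A call has 1 to 12 rows; each row shifts and turns the commanded pose from where the row before left it, along the tool's axes as they then stand; what a row does not reach is not made up. A row lasts 1/12 s, in which the tool goes at most 41.7 mm and 7.16 degrees, less where a joint would pass 70% of its speed; a pose out of reach is approached as far as the arm can. A call with a gripper value outside its range is refused whole. "grip" is the finger opening in mm, from 0 to 85.4, set as the call begins (left out, the last holds). The fingers move at their own pace and stop on an object; "force" is the grip in N (left out, the last holds). Time passes only in rows, so rows that do not move let the fingers close. It gives the time, the measured TCP pose, the force, the opening and the grip force at its end, in the units of the state.
- arm.sense(): the state, without advancing time (a new reading comes with each control period).
- arm.capture(name): name is "side" or "top" or "wrist"; returns (picture, depth): 420x560x3 uint8, blue, green, red; 420x560 float32, m along the optical axis (not along the pixel's ray), 0 where there is no reading.
- arm.camera_info(name): a dict with "fx", "fy", "cx", "cy" (pixels), "rvec" (rotation vector, rad) and "tvec" (3), from world to camera coordinates, as OpenCV has them; the wrist camera has in their place "mount" (4x4, takes a point from camera to tool coordinates, whose origin is the TCP and whose axes are the flange's). Camera axes: x right, y down, z forward; pixel columns grow to the right and rows downward; lengths in m; the calibration is good to about 2 mm. A picture is of the moment at which its call begins: read the wrist's pose just before it. camera_info takes no time and is no camera call.
- arm.sign_off(): hands the job in; it is judged then, once.
The state is a dict: "time_s": time; "joints": joint angles; "qd": joint speeds; "effort": joint torques, N m; "ee_pos": TCP position; "tool_rot": TCP orientation; "contact_force": force on the tool from outside, world axes, zero at the start; "wrist_torque": the same for the moment, N m; "finger_gap": finger opening in m; "finger_force": force on a finger pad.
Only numpy, scipy, OpenCV 4.12 (cv2) and the standard library are available. Lean on these libraries where they do the work, as an engineer would, in place of code of your own. Each camera call takes 0.05 s, during which the arm holds its last target. There are 200 camera calls.

## Working session

There is one attempt and no reset: what is moved stays moved. The work goes in short steps, Python scripts to look and compute and a tool call to move; the robot and the scene stay as the last step left them, time stands still between calls to the robot, and variables do not carry over. Pictures are saved under pics/ and viewed, at most 10 in all, crops included, and the job is handed in when it is done.

Besides the shell and the picture viewer there is one more tool, called after "Emit:" in YAML: its name, and indented under it one key for each argument. servo_tool: Moves the arm, as the interface text tells. Its arguments: {"type":"object","properties":{"series":{"type":"array"},"grip":{"type":"number"},"force":{"type":"number"}},"required":["series"]}

```bash
mkdir -p pics; cat > h.py <<'E'
import numpy as np, cv2
from plant import arm
from scipy.spatial.transform import Rotation as R
def cam(n, s=None):
    i=arm.camera_info(n); K=np.array([[i['fx'],0,i['cx']],[0,i['fy'],i['cy']],[0,0,1]])
    if 'rvec' in i:
        r=cv2.Rodrigues(np.array(i['rvec'],float))[0]; return K, r.T, -r.T@np.array(i['tvec'],float).ravel()
    s=s or arm.sense(); T=np.eye(4); T[:3,:3]=R.from_euler('xyz',s['tool_rot']).as_matrix(); T[:3,3]=s['ee_pos']
    T=T@np.array(i['mount']); return K,T[:3,:3],T[:3,3]
def pts(n,d,s=None):
    K,r,t=cam(n,s); v,u=np.mgrid[:d.shape[0],:d.shape[1]]
    c=np.stack([(u-K[0,2])/K[0,0]*d,(v-K[1,2])/K[1,1]*d,d],-1); return c@r.T+t
E
python3 - <<'E'
from h import *
print({k:np.round(v,3) for k,v in arm.sense().items()})
for n in ('side','top'):
    p,d=arm.capture(n); cv2.imwrite(f'pics/{n}0.png',p); np.savez(f'{n}0.npz',p=p,d=d)
    K,r,t=cam(n); print(n,t.round(3),r[:,2].round(3),K[0,0])
E
```

```text
{'time_s': np.float64(0.0), 'joints': array([ 1.269,  0.333, -0.065,  1.461,  0.022,  1.35 , -0.089]), 'qd': array([-0.001, -0.001, -0.001, -0.   , -0.   ,  0.001, -0.003]), 'effort': array([-0.0000e+00, -6.2546e+01,  4.9000e-02, -3.9162e+01,  1.6000e-02,
        1.0000e-02,  0.0000e+00]), 'ee_pos': array([ 0.172, -0.601,  0.231]), 'tool_rot': array([-3.14 ,  0.   ,  0.279]), 'contact_force': array([0.58 , 0.911, 0.037]), 'wrist_torque': array([ 0.036, -0.024,  0.062]), 'finger_force': np.float64(0.0), 'finger_gap': np.float64(0.086)}
side [-0.044  0.715  0.807] [ 0.505 -0.546 -0.668] 439.42930557608923
top [0.41  0.159 1.381] [ 0.068 -0.007 -0.998] 545.301543543007
```

View pics/side0.png

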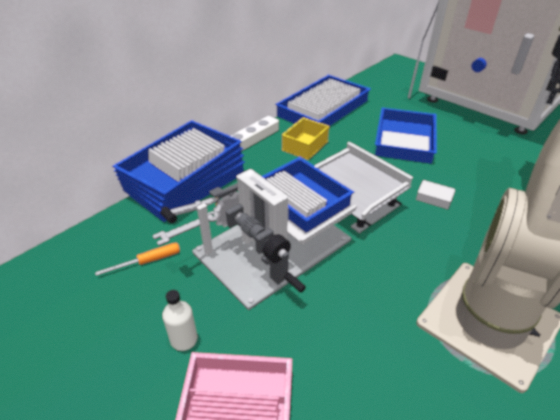

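View pics/top0.png

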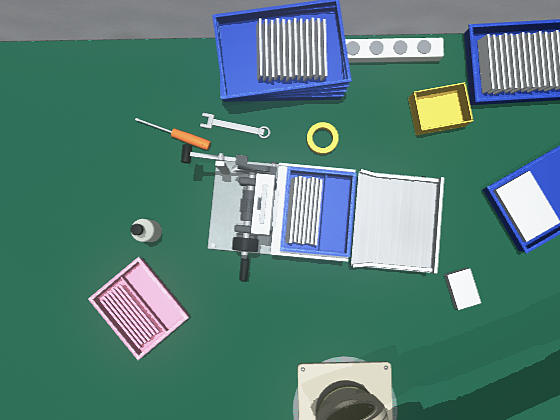

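The top view shows the lift with its ratchet at about (240,165), thumb bar at (186,153), tray at (318,212), bed deck at (397,222), spanner at (235,125), tape at (322,138) and bottle at (146,231). World +x is up in the image and +y is left, so the lift's yaw is small.

```bash
python3 - <<'E'
from h import *
z=np.load('top0.npz'); p,d=z['p'],z['d']; P=pts('top',d)
hsv=cv2.cvtColor(p,cv2.COLOR_BGR2HSV)
def box(u0,u1,v0,v1):
    m=np.zeros(d.shape,bool); m[v0:v1,u0:u1]=1; return m&(d>0)
# tray
m=box(270,362,155,270)&(hsv[...,0]>105)&(hsv[...,0]<130)&(hsv[...,1]>120)
Q=P[m]; print('tray z pct',np.percentile(Q[:,2],[2,10,30,50,70,90,98]).round(4))
rim=m&(P[...,2]>np.percentile(Q[:,2],98)-.012)
r=cv2.minAreaRect((P[rim][:,:2]*1000).astype(np.float32)); print('tray rim rect',r, 'z',np.median(P[rim][:,2]))
# bed deck
m=box(365,432,180,262); Q=P[m]; zz=np.median(Q[:,2]); k=abs(Q[:,2]-zz)<.004
c=np.linalg.lstsq(np.c_[Q[k][:,:2],np.ones(k.sum())],Q[k][:,2],rcond=None)[0]; print('deck z',zz,'mean',Q[k].mean(0),'plane',c)
# profile along rows
for v in (200,222,244):
    print('row',v,[(u,*(P[v,u]*1000).round().astype(int)) for u in range(346,448,3)])
for u in (390,415): print('col',u,[(v,*(P[v,u]*1000).round().astype(int)) for v in list(range(166,186,2))+list(range(256,276,2))])
# bar
m=box(175,200,140,172)&(P[...,2]>.12)
Q=P[m]; dk=m&(p.max(2)<70)
print('bar n',dk.sum(), P[dk].mean(0), np.percentile(P[dk],[2,98],axis=0).round(4)); print(cv2.minAreaRect((P[dk][:,:2]*1000).astype(np.float32)))
cv2.imwrite('pics/z1.png',cv2.resize(p[130:290,170:450],(784,448),interpolation=cv2.INTER_CUBIC))
E
```

```text
tray z pct [0.1059 0.1094 0.1119 0.1139 0.1308 0.1539 0.1567]
tray rim rect ((484.43994140625, 63.68818664550781), (156.4457550048828, 192.12510681152344), 83.81901550292969) z 0.15319762315729402
deck z 0.07320820789494054 mean [ 0.46221957 -0.13326618  0.07315934] plane [0.00042388 0.00068938 0.07305528]
row 200 [(346, np.int64(511), np.int64(-5), np.int64(112)), (349, np.int64(510), np.int64(-9), np.int64(130)), (352, np.int64(508), np.int64(-13), np.int64(155)), (355, np.int64(520), np.int64(-42), np.int64(1)), (358, np.int64(514), np.int64(-39), np.int64(74)), (361, np.int64(514), np.int64(-46), np.int64(71)), (364, np.int64(513), np.int64(-53), np.int64(77)), (367, np.int64(513), np.int64(-60), np.int64(75)), (370, np.int64(513), np.int64(-68), np.int64(74)), (373, np.int64(513), np.int64(-75), np.int64(72)), (376, np.int64(513), np.int64(-82), np.int64(75)), (379, np.int64(513), np.int64(-90), np.int64(71)), (382, np.int64(513), np.int64(-97), np.int64(71)), (385, np.int64(513), np.int64(-104), np.int64(71)), (388, np.int64(512), np.int64(-111), np.int64(76)), (391, np.int64(5
[... 6081 characters left out ...]
t64(377), np.int64(-171), np.int64(76)), (258, np.int64(372), np.int64(-171), np.int64(72)), (260, np.int64(367), np.int64(-171), np.int64(73)), (262, np.int64(363), np.int64(-171), np.int64(72)), (264, np.int64(358), np.int64(-170), np.int64(76)), (266, np.int64(353), np.int64(-171), np.int64(71)), (268, np.int64(349), np.int64(-168), np.int64(82)), (270, np.int64(343), np.int64(-171), np.int64(70)), (272, np.int64(335), np.int64(-188), np.int64(1)), (274, np.int64(330), np.int64(-187), np.int64(4))]
bar n 152 [0.61698856 0.35649067 0.17900411] [[0.5974 0.3465 0.1714]
 [0.6356 0.367  0.1845]]
((617.181396484375, 357.1546630859375), (19.512720108032227, 40.46843338012695), 83.60384368896484)
```

View pics/z1.png

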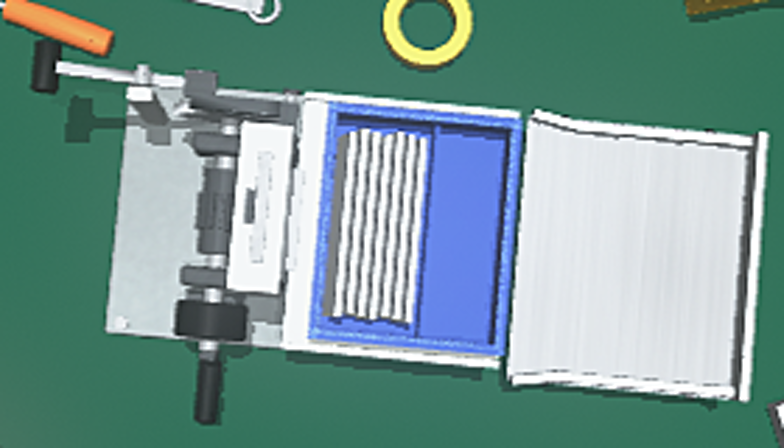

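Emit:
servo_tool:
  series:
    - {"linear":[0,0,-8],"spin":-0.118}
    - {"linear":[0,0,-8],"spin":-0.118}
    - {"linear":[0,0,-8],"spin":-0.118}
    - {"linear":[0,0,-8],"spin":-0.118}
    - {"linear":[0,0,-8],"spin":-0.118}
    - {"linear":[0,0,-8],"spin":-0.118}
    - {"linear":[0,0,-8],"spin":-0.118}
    - {"linear":[0,0,-8],"spin":-0.118}
    - {"linear":[0,0,-8],"spin":-0.118}
    - {"linear":[0,0,-8],"spin":-0.118}
  grip: 0

```text
time_s: 0.93
ee_pos: [0.1719, -0.6007, 0.3112]
tool_rot: [-3.141, -0.001, 1.465]
contact_force: [0.0, -0.1, -0.1]
finger_gap: 0.0001
finger_force: 0.0
```

Emit:
servo_tool:
  series:
    - {"linear":[15,25,0],"spin":0}
    - {"linear":[15,25,0],"spin":0}
    - {"linear":[15,25,0],"spin":0}
    - {"linear":[15,25,0],"spin":0}
    - {"linear":[15,25,0],"spin":0}
    - {"linear":[15,25,0],"spin":0}
    - {"linear":[15,25,0],"spin":0}
    - {"linear":[15,25,0],"spin":0}
    - {"linear":[15,25,0],"spin":0}
    - {"linear":[15,25,0],"spin":0}
    - {"linear":[15,25,0],"spin":0}
    - {"linear":[15,25,0],"spin":0}

```text
time_s: 1.93
ee_pos: [0.4913, -0.4548, 0.3109]
tool_rot: [-3.141, -0.0, 1.459]
contact_force: [0.4, 0.4, -0.1]
finger_gap: 0.0
finger_force: 0.0
```

Emit:
servo_tool:
  series:
    - {"linear":[35,1.5,0],"spin":0}
    - {"linear":[35,1.5,0],"spin":0}
    - {"linear":[35,1.5,0],"spin":0}
    - {"linear":[35,1.5,0],"spin":0}
    - {"linear":[35,1.5,0],"spin":0}
    - {"linear":[35,1.5,0],"spin":0}
    - {"linear":[35,1.5,0],"spin":0}
    - {"linear":[35,1.5,0],"spin":0}
    - {"linear":[35,1.5,0],"spin":0}
    - {"linear":[35,1.5,0],"spin":0}
    - {"linear":[35,1.5,0],"spin":0}
    - {"linear":[35,1.5,0],"spin":0}

```text
time_s: 2.93
ee_pos: [0.5549, -0.0385, 0.3111]
tool_rot: [-3.141, 0.0, 1.459]
contact_force: [0.5, 0.4, -0.1]
finger_gap: 0.0002
finger_force: 0.0
```

Emit:
servo_tool:
  series:
    - {"linear":[33,1.4,0],"spin":0}
    - {"linear":[33,1.4,0],"spin":0}
    - {"linear":[33,1.4,0],"spin":0}
    - {"linear":[33,1.4,0],"spin":0}
    - {"linear":[33,1.4,0],"spin":0}
    - {"linear":[33,1.4,0],"spin":0}
    - {"linear":[33,1.4,0],"spin":0}
    - {"linear":[33,1.4,0],"spin":0}
    - {"linear":[33,1.4,0],"spin":0}
    - {"linear":[33,1.4,0],"spin":0}
    - {"linear":[33,1.4,0],"spin":0}
    - {"linear":[0,0,0],"spin":0}

```text
time_s: 3.93
ee_pos: [0.6083, 0.3261, 0.3092]
tool_rot: [-3.137, -0.002, 1.467]
contact_force: [-1.3, 1.1, -0.4]
finger_gap: 0.0001
finger_force: 0.0
```

Emit:
servo_tool:
  series:
    - {"linear":[10.5,1.7,0],"spin":0}
    - {"linear":[10.5,1.7,10],"spin":0}
    - {"linear":[10.5,1.7,25],"spin":0}
    - {"linear":[0,0,25],"spin":0}
    - {"linear":[0,0,20],"spin":0}
    - {"linear":[0,0,15],"spin":0}
    - {"linear":[0,0,0],"spin":0}
    - {"linear":[0,0,0],"spin":0}

```text
time_s: 4.6
ee_pos: [0.6193, 0.3491, 0.2151]
tool_rot: [-3.14, 0.001, 1.459]
contact_force: [-0.1, -0.0, 0.7]
finger_gap: 0.0001
finger_force: 0.0
```

```bash
python3 - <<'E'
from h import *
s=arm.sense(); print(s['time_s'],s['ee_pos'].round(4),s['contact_force'].round(2),s['tool_rot'].round(3))
p,d=arm.capture('wrist'); P=pts('wrist',d,s)
p2,d2=arm.capture('side'); cv2.imwrite('pics/w1.png',np.hstack([cv2.resize(p,(400,300)),cv2.resize(p2[140:290,110:310],(400,300))]))
m=(d>0)&(p.max(2)<80)&(P[...,2]>.14)&(P[...,2]<.195)&(np.hypot(P[...,0]-.617,P[...,1]-.357)<.045)
print(m.sum(),P[m].mean(0),np.percentile(P[m],[2,50,98],axis=0).round(4))
E
```

```text
4.6 [0.6193 0.3491 0.2151] [-0.12 -0.03  0.71] [-3.140e+00  1.000e-03  1.459e+00]
1860 [0.61630636 0.36091973 0.17919032] [[0.5979 0.3501 0.1721]
 [0.6161 0.3614 0.1801]
 [0.635  0.3701 0.1823]]
```

View pics/w1.png

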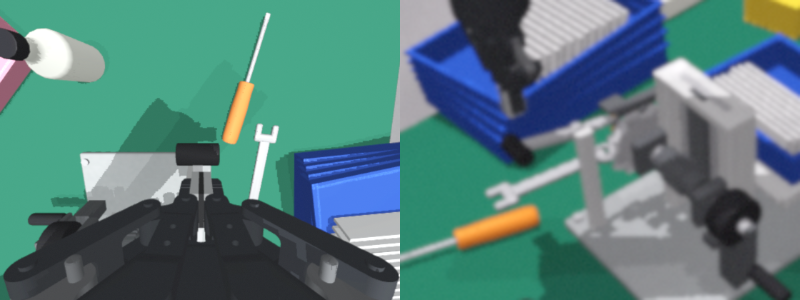

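The wrist view shows the thumb bar at (197,154), about 10 mm ahead of the TCP along lift +y. I'll centre over it and come down close.

Emit:
servo_tool:
  series:
    - {"linear":[5,-2,0],"spin":0}
    - {"linear":[5,-2,10],"spin":0}
    - {"linear":[0,0,10],"spin":0}
    - {"linear":[0,0,7],"spin":0}
    - {"linear":[0,0,0],"spin":0}
    - {"linear":[0,0,0],"spin":0}
    - {"linear":[0,0,0],"spin":0}

```text
time_s: 5.28
ee_pos: [0.6169, 0.3598, 0.1894]
tool_rot: [3.141, 0.0, 1.458]
contact_force: [-0.6, -0.7, 0.5]
finger_gap: -0.0
finger_force: 0.0
```

Emit:
servo_tool:
  series:
    - {"linear":[0,0,2],"spin":0}
    - {"linear":[0,0,2],"spin":0}
    - {"linear":[0,0,0],"spin":0}

```text
time_s: 5.53
ee_pos: [0.6167, 0.3598, 0.185]
tool_rot: [-3.142, 0.0, 1.459]
contact_force: [0.5, -0.6, 0.4]
finger_gap: -0.0
finger_force: 0.0
```

Emit:
servo_tool:
  series:
    - {"linear":[0,0,2],"spin":0}
    - {"linear":[0,0,0],"spin":0}
    - {"linear":[0,0,0],"spin":0}

```text
time_s: 5.78
ee_pos: [0.6167, 0.3599, 0.1832]
tool_rot: [-3.142, 0.0, 1.459]
contact_force: [0.4, -0.6, 0.5]
finger_gap: 0.0
finger_force: 0.0
```

Emit:
servo_tool:
  series:
    - {"linear":[0,0,2],"spin":0}
    - {"linear":[0,0,0],"spin":0}
    - {"linear":[0,0,0],"spin":0}

```text
time_s: 6.03
ee_pos: [0.6167, 0.3599, 0.1812]
tool_rot: [-3.142, 0.0, 1.459]
contact_force: [-0.4, -0.4, 0.5]
finger_gap: -0.0003
finger_force: 0.2
```

Emit:
servo_tool:
  series:
    - {"linear":[0,0,2],"spin":0}
    - {"linear":[0,0,0],"spin":0}
    - {"linear":[0,0,0],"spin":0}

```text
time_s: 6.28
ee_pos: [0.6168, 0.3602, 0.1796]
tool_rot: [3.141, -0.001, 1.459]
contact_force: [0.9, 1.0, 1.9]
finger_gap: 0.0
finger_force: 0.9
```

Emit:
servo_tool:
  series:
    - {"linear":[0,0,2],"spin":0}
    - {"linear":[0,0,0],"spin":0}
    - {"linear":[0,0,0],"spin":0}

```text
time_s: 6.53
ee_pos: [0.6169, 0.3606, 0.178]
tool_rot: [3.141, -0.001, 1.459]
contact_force: [0.9, 1.8, 5.1]
finger_gap: 0.0
finger_force: 2.5
```

Emit:
servo_tool:
  series:
    - {"linear":[0,0,2],"spin":0}
    - {"linear":[0,0,0],"spin":0}
    - {"linear":[0,0,0],"spin":0}

```text
time_s: 6.78
ee_pos: [0.6169, 0.3611, 0.1762]
tool_rot: [3.14, -0.002, 1.459]
contact_force: [1.6, 3.8, 5.3]
finger_gap: -0.0006
finger_force: 2.6
```

Emit:
servo_tool:
  series:
    - {"linear":[0,0,2],"spin":0}
    - {"linear":[0,0,0],"spin":0}
    - {"linear":[0,0,0],"spin":0}

```text
time_s: 7.03
ee_pos: [0.6169, 0.3613, 0.1743]
tool_rot: [3.14, -0.003, 1.46]
contact_force: [0.5, 3.9, 4.8]
finger_gap: -0.0
finger_force: 2.6
```

Emit:
servo_tool:
  series:
    - {"linear":[1.5,0,1],"spin":0}
    - {"linear":[0,0,0],"spin":0}
    - {"linear":[0,0,0],"spin":0}

```text
time_s: 7.28
ee_pos: [0.617, 0.3618, 0.1729]
tool_rot: [3.141, -0.001, 1.459]
contact_force: [-0.1, 0.5, 5.7]
finger_gap: -0.0002
finger_force: 2.6
```

Emit:
servo_tool:
  series:
    - {"linear":[0.7,0,1.5],"spin":0}
    - {"linear":[0,0,0],"spin":0}
    - {"linear":[0,0,0],"spin":0}

```text
time_s: 7.53
ee_pos: [0.617, 0.3622, 0.1711]
tool_rot: [3.141, -0.0, 1.459]
contact_force: [-0.8, -0.1, 5.2]
finger_gap: -0.0002
finger_force: 2.3
```

Emit:
servo_tool:
  series:
    - {"linear":[0.7,0,1.5],"spin":0}
    - {"linear":[0,0,0],"spin":0}

```text
time_s: 7.7
ee_pos: [0.6171, 0.3626, 0.1692]
tool_rot: [3.141, 0.0, 1.459]
contact_force: [-0.1, -1.6, 4.5]
finger_gap: 0.0001
finger_force: 2.2
```

```bash
cat > plat.py <<'E'
from h import *
def floor():
    # mean top-view ray depth change on the tray's contents -> sink, mm
    z=np.load('top0.npz'); d0=z['d']; p0=z['p']; P0=pts('top',d0)
    p,d=arm.capture('top'); s=arm.sense()
    m=np.zeros(d.shape,bool); m[175:250,325:345]=1
    m&=(abs(P0[...,2]-.112)<.008)&(d>0); dd=(d-d0)[m]
    print('t %.2f sink mm med %.1f mean %.1f n %d'%(s['time_s'],np.median(dd)*1e3,dd[abs(dd-np.median(dd))<.012].mean()*1e3,m.sum()), s['ee_pos'].round(4), s['contact_force'].round(1))
E
python3 -c "
from plat import *
floor()"
```

```text
t 7.75 sink mm med -1.0 mean 0.0 n 1437 [0.6171 0.3626 0.1693] [-1. -1.  4.]
```

Emit:
servo_tool:
  series:
    - {"linear":[0,0,1],"spin":0}
    - {"linear":[0,0,0],"spin":0}

```text
time_s: 7.92
ee_pos: [0.617, 0.3628, 0.1682]
tool_rot: [3.142, 0.0, 1.459]
contact_force: [0.2, 0.0, 4.1]
finger_gap: 0.0001
finger_force: 1.7
```

Emit:
servo_tool:
  series:
    - {"linear":[0.2,0,1],"spin":0}
    - {"linear":[0,0,0],"spin":0}

```text
time_s: 8.08
ee_pos: [0.617, 0.363, 0.1669]
tool_rot: [-3.141, 0.0, 1.459]
contact_force: [2.0, -0.3, 1.3]
finger_gap: 0.0
finger_force: 0.7
```

```bash
python3 -c "
from plat import *
floor()"
```

```text
t 8.13 sink mm med -0.8 mean 0.2 n 1435 [0.617  0.363  0.1669] [1.4 0.8 1.5]
```

Emit:
servo_tool:
  series:
    - {"linear":[0,0,0],"spin":0}
    - {"linear":[0,0,0],"spin":0}
    - {"linear":[0,0,0],"spin":0}

```text
time_s: 8.38
ee_pos: [0.617, 0.363, 0.1671]
tool_rot: [-3.142, 0.0, 1.459]
contact_force: [1.4, -0.6, 1.8]
finger_gap: 0.0001
finger_force: 0.8
```

```bash
python3 -c "
from plat import *
floor();floor()"
```

```text
t 8.43 sink mm med 2.0 mean 3.0 n 1440 [0.617  0.363  0.1671] [0.1 0.6 1.2]
t 8.48 sink mm med 2.6 mean 3.4 n 1436 [0.6171 0.3629 0.1672] [ 0.8 -0.2  1.6]
```

Emit:
servo_tool:
  series:
    - {"linear":[0,0,0.5],"spin":0}
    - {"linear":[0,0,0],"spin":0}
    - {"linear":[0,0,0],"spin":0}
    - {"linear":[0,0,0],"spin":0}
    - {"linear":[0,0,0],"spin":0}
    - {"linear":[0,0,0],"spin":0}

```text
time_s: 8.98
ee_pos: [0.617, 0.363, 0.1668]
tool_rot: [3.141, 0.0, 1.459]
contact_force: [-0.3, 0.2, 2.4]
finger_gap: 0.0
finger_force: 1.0
```

```bash
python3 -c "
from plat import *
floor()"
```

```text
t 9.03 sink mm med 7.1 mean 8.0 n 1442 [0.6171 0.363  0.1668] [0.4 0.4 2.3]
```

Emit:
servo_tool:
  series:
    - {"linear":[0,0,0],"spin":0}
    - {"linear":[0,0,0],"spin":0}
    - {"linear":[0,0,0],"spin":0}
    - {"linear":[0,0,0],"spin":0}
    - {"linear":[0,0,0],"spin":0}
    - {"linear":[0,0,0],"spin":0}

```text
time_s: 9.53
ee_pos: [0.6171, 0.363, 0.1668]
tool_rot: [3.142, 0.0, 1.459]
contact_force: [0.7, -1.0, 2.2]
finger_gap: -0.0001
finger_force: 1.0
```

```bash
python3 -c "
from plat import *
floor()"
```

```text
t 9.58 sink mm med 11.4 mean 12.3 n 1442 [0.617  0.363  0.1668] [-0.4 -0.2  1.8]
```

Emit:
servo_tool:
  series:
    - {"linear":[0,0,0],"spin":0}
    - {"linear":[0,0,0],"spin":0}
    - {"linear":[0,0,0],"spin":0}
    - {"linear":[0,0,0],"spin":0}
    - {"linear":[0,0,0],"spin":0}
    - {"linear":[0,0,0],"spin":0}
    - {"linear":[0,0,0],"spin":0}
    - {"linear":[0,0,0],"spin":0}
    - {"linear":[0,0,0],"spin":0}
    - {"linear":[0,0,0],"spin":0}
    - {"linear":[0,0,0],"spin":0}
    - {"linear":[0,0,0],"spin":0}

```text
time_s: 10.58
ee_pos: [0.6171, 0.363, 0.1668]
tool_rot: [3.141, 0.0, 1.459]
contact_force: [0.7, 0.3, 1.7]
finger_gap: 0.0005
finger_force: 0.9
```

```bash
python3 -c "
from plat import *
floor()"
```

```text
t 10.63 sink mm med 19.7 mean 20.6 n 1439 [0.6171 0.363  0.1667] [1.  0.7 2.2]
```

Emit:
servo_tool:
  series:
    - {"linear":[0,0,0],"spin":0}
    - {"linear":[0,0,0],"spin":0}
    - {"linear":[0,0,0],"spin":0}
    - {"linear":[0,0,0],"spin":0}
    - {"linear":[0,0,-15],"spin":0}
    - {"linear":[0,0,-25],"spin":0}
    - {"linear":[0,0,-30],"spin":0}
    - {"linear":[0,0,-30],"spin":0}
    - {"linear":[0,0,-20],"spin":0}
    - {"linear":[0,0,0],"spin":0}

```text
time_s: 11.47
ee_pos: [0.6176, 0.3642, 0.292]
tool_rot: [3.137, -0.004, 1.459]
contact_force: [-0.6, -0.2, 0.6]
finger_gap: 0.0
finger_force: 0.0
```

```bash
python3 -c "
from plat import *
floor()"
```

```text
t 11.52 sink mm med 26.5 mean 27.0 n 1435 [0.6173 0.3639 0.2891] [ 0.5  0.2 -0. ]
```

Emit:
servo_tool:
  series:
    - {"linear":[-10,0,-5],"spin":0}
    - {"linear":[-20,0,0],"spin":0}
    - {"linear":[-20,0,0],"spin":0}
    - {"linear":[-20,0,0],"spin":0}
    - {"linear":[-20,0,0],"spin":0}
    - {"linear":[-20,0,0],"spin":0}
  grip: 60

```text
time_s: 12.02
ee_pos: [0.6041, 0.2515, 0.2902]
tool_rot: [-3.14, 0.002, 1.458]
contact_force: [-0.1, -0.4, 0.1]
finger_gap: 0.0602
finger_force: 0.0
```

```bash
python3 -c "
from plat import *
floor();floor()"
```

```text
t 12.07 sink mm med -555.1 mean -559.0 n 1439 [0.6053 0.247  0.2906] [ 3.4 -1.6  1.8]
t 12.12 sink mm med -559.3 mean -562.9 n 1438 [0.6054 0.2485 0.2907] [-0.4 -0.1  0.1]
```

Emit:
servo_tool:
  series:
    - {"linear":[-20,-8,0],"spin":0}
    - {"linear":[-25,-10,0],"spin":0}
    - {"linear":[-25,-10,0],"spin":0}
    - {"linear":[-25,-10,0],"spin":0}
    - {"linear":[-25,-10,0],"spin":0}
    - {"linear":[-25,-10,0],"spin":0}
    - {"linear":[-25,-10,0],"spin":0}
    - {"linear":[-25,-10,0],"spin":0}
    - {"linear":[-25,-10,0],"spin":0}
    - {"linear":[-21,-12,0],"spin":0}
    - {"linear":[0,0,0],"spin":0}
    - {"linear":[0,0,0],"spin":0}

```text
time_s: 13.12
ee_pos: [0.4776, 0.0242, 0.2912]
tool_rot: [-3.141, 0.001, 1.456]
contact_force: [-1.3, 0.9, 0.1]
finger_gap: 0.06
finger_force: 0.0
```

```bash
python3 - <<'E'
from h import *
s=arm.sense(); print(s['time_s'],s['ee_pos'].round(4),s['contact_force'].round(2),s['tool_rot'].round(3))
p,d=arm.capture('wrist'); P=pts('wrist',d,s); p2,d2=arm.capture('side'); P2=pts('side',d2)
cv2.imwrite('pics/w2.png',np.hstack([cv2.resize(p,(400,300)),cv2.resize(p2[140:290,180:420],(400,300))]))
U=np.array([[.9938,-.1115],[.1115,.9938]]); 
for n,pp,PP in (('w',p,P),('s',p2,P2)):
    h=cv2.cvtColor(pp,cv2.COLOR_BGR2HSV); L=(PP[...,:2]*1000-[497.8,187.3])@U.T
    b=(h[...,0]>105)&(h[...,0]<130)&(h[...,1]>120)&(abs(L[...,0])<110)&(L[...,1]>-215)&(L[...,1]<-35)
    z=PP[...,2]*1000; fl=b&(z<95)&(L[...,1]<-145)&(L[...,1]>-185)&(abs(L[...,0])<70)
    dk=(abs(L[...,0])<80)&(L[...,1]<-240)&(L[...,1]>-370)&(z>50)&(z<90)
    print(n,'floor z',np.median(z[fl]),fl.sum(),'deck',np.median(z[dk]),dk.sum())
    rm=b&(z>112); 
    if rm.sum()>50: print('rim z',np.median(z[rm]), cv2.minAreaRect(L[rm].astype(np.float32)))
E
```

```text
13.1167 [0.4776 0.0242 0.2912] [-1.31  0.88  0.1 ] [-3.141e+00  1.000e-03  1.456e+00]
w floor z 82.15591776106251 3637 deck 73.03370015629667 9631
rim z 122.89223298560626 ((-1.3425827026367188, -123.3105697631836), (192.389892578125, 156.75035095214844), 0.17457173764705658)
s floor z 81.06061800369658 205 deck 71.9515617960682 1561
rim z 120.98334967662456 ((-1.5356063842773438, -122.91388702392578), (156.49131774902344, 194.0115203857422), 88.82682037353516)
```

View pics/w2.png

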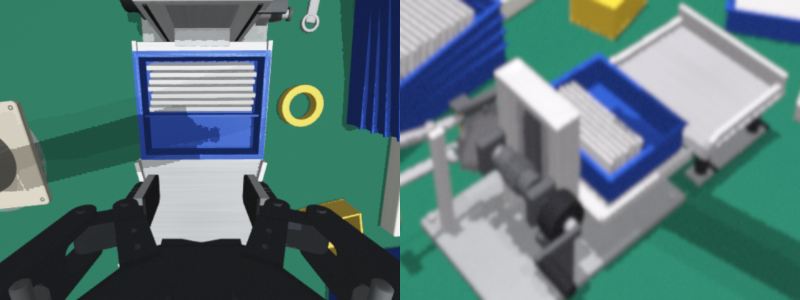

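The platform is held at 78 mm (tray floor 82), with the deck at 73. The tray is at (200,105) in the wrist picture and the fingers are over its empty strip, so I'll go down into it.

Emit:
servo_tool:
  series:
    - {"linear":[0,0,15],"spin":0}
    - {"linear":[0,0,25],"spin":0}
    - {"linear":[0,0,25],"spin":0}
    - {"linear":[0,0,25],"spin":0}
    - {"linear":[0,0,25],"spin":0}
    - {"linear":[0,0,25],"spin":0}
    - {"linear":[0,0,20],"spin":0}
    - {"linear":[0,0,15],"spin":0}
    - {"linear":[0,0,15],"spin":0}
    - {"linear":[0,0,8],"spin":0}
    - {"linear":[0,0,0],"spin":0}
    - {"linear":[0,0,0],"spin":0}

```text
time_s: 14.22
ee_pos: [0.4785, 0.0262, 0.0938]
tool_rot: [-3.141, -0.001, 1.46]
contact_force: [0.5, -0.5, 0.8]
finger_gap: 0.06
finger_force: 0.0
```

Emit:
servo_tool:
  series:
    - {"linear":[-4,0,2],"spin":0}
    - {"linear":[-4,0,1],"spin":0}
    - {"linear":[-3,0,0],"spin":0}
    - {"linear":[-2,0,0],"spin":0}
    - {"linear":[-2,0,0],"spin":0}
    - {"linear":[-2,0,0],"spin":0}
    - {"linear":[-2,0,0],"spin":0}
    - {"linear":[-2,0,0],"spin":0}

```text
time_s: 14.88
ee_pos: [0.4762, 0.0051, 0.091]
tool_rot: [3.141, -0.001, 1.459]
contact_force: [0.1, 5.3, 0.6]
finger_gap: 0.0601
finger_force: 2.4
```

Emit:
servo_tool:
  series:
    - {"linear":[-3,0,0],"spin":0}
    - {"linear":[-3,0,0],"spin":0}
    - {"linear":[-3,0,0],"spin":0}
    - {"linear":[-3,0,0],"spin":0}
    - {"linear":[-3,0,0],"spin":0}
    - {"linear":[-3,0,0],"spin":0}
    - {"linear":[-3,0,0],"spin":0}
    - {"linear":[-3,0,0],"spin":0}
    - {"linear":[-3,0,0],"spin":0}
    - {"linear":[-3,0,0],"spin":0}
    - {"linear":[-3,0,0],"spin":0}
    - {"linear":[-3,0,0],"spin":0}

```text
time_s: 15.88
ee_pos: [0.4722, -0.0305, 0.0909]
tool_rot: [3.141, -0.001, 1.46]
contact_force: [0.5, 5.2, 0.9]
finger_gap: 0.0601
finger_force: 2.6
```

Emit:
servo_tool:
  series:
    - {"linear":[-3,0,0],"spin":0}
    - {"linear":[-3,0,0],"spin":0}
    - {"linear":[-3,0,0],"spin":0}
    - {"linear":[-3,0,0],"spin":0}
    - {"linear":[-3,0,0],"spin":0}
    - {"linear":[-3,0,0],"spin":0}
    - {"linear":[-3,0,0],"spin":0}
    - {"linear":[-3,0,0],"spin":0}
    - {"linear":[-3,0,0],"spin":0}
    - {"linear":[-3,0,0],"spin":0}
    - {"linear":[-3,0,0],"spin":0}
    - {"linear":[-3,0,0],"spin":0}

```text
time_s: 16.88
ee_pos: [0.4681, -0.0668, 0.0908]
tool_rot: [3.141, -0.0, 1.459]
contact_force: [1.4, 4.3, 0.0]
finger_gap: 0.06
finger_force: 2.4
```

Emit:
servo_tool:
  series:
    - {"linear":[-3,0,0],"spin":0}
    - {"linear":[-3,0,0],"spin":0}
    - {"linear":[-3,0,0],"spin":0}
    - {"linear":[-3,0,0],"spin":0}
    - {"linear":[-3,0,0],"spin":0}
    - {"linear":[-3,0,0],"spin":0}
    - {"linear":[-3,0,0],"spin":0}
    - {"linear":[-3,0,0],"spin":0}
    - {"linear":[-3,0,0],"spin":0}
    - {"linear":[-3,0,0],"spin":0}
    - {"linear":[-3,0,0],"spin":0}
    - {"linear":[-3,0,0],"spin":0}

```text
time_s: 17.88
ee_pos: [0.4639, -0.1032, 0.0907]
tool_rot: [-3.141, 0.0, 1.459]
contact_force: [0.1, 3.9, -1.9]
finger_gap: 0.06
finger_force: 1.7
```

Emit:
servo_tool:
  series:
    - {"linear":[-3,0,0],"spin":0}
    - {"linear":[-3,0,0],"spin":0}
    - {"linear":[-3,0,0],"spin":0}
    - {"linear":[-3,0,0],"spin":0}
    - {"linear":[-3,0,0],"spin":0}
    - {"linear":[-3,0,0],"spin":0}
    - {"linear":[-3,0,0],"spin":0}
    - {"linear":[-3,0,0],"spin":0}
    - {"linear":[-3,0,0],"spin":0}
    - {"linear":[-3,0,0],"spin":0}
    - {"linear":[-3,0,0],"spin":0}
    - {"linear":[-3,0,0],"spin":0}

```text
time_s: 18.88
ee_pos: [0.4601, -0.1387, 0.0909]
tool_rot: [3.141, -0.0, 1.459]
contact_force: [1.2, 5.6, 1.0]
finger_gap: 0.0599
finger_force: 2.6
```

Emit:
servo_tool:
  series:
    - {"linear":[-2,0,0],"spin":0}
    - {"linear":[-2,0,0],"spin":0}
    - {"linear":[-2,0,0],"spin":0}
    - {"linear":[-2,0,0],"spin":0}
    - {"linear":[-2,0,0],"spin":0}
    - {"linear":[-2,0,0],"spin":0}
    - {"linear":[-2,0,0],"spin":0}
    - {"linear":[-2,0,0],"spin":0}
    - {"linear":[-2,0,0],"spin":0}
    - {"linear":[-2,0,0],"spin":0}
    - {"linear":[-2,0,0],"spin":0}
    - {"linear":[-2,0,0],"spin":0}

```text
time_s: 19.88
ee_pos: [0.4576, -0.1621, 0.091]
tool_rot: [3.141, -0.0, 1.459]
contact_force: [1.1, 6.3, 3.9]
finger_gap: 0.0601
finger_force: 3.4
```

Emit:
servo_tool:
  series:
    - {"linear":[-2,0,0],"spin":0}
    - {"linear":[-2,0,0],"spin":0}
    - {"linear":[-2,0,0],"spin":0}
    - {"linear":[-2,0,0],"spin":0}
    - {"linear":[-2,0,0],"spin":0}
    - {"linear":[-2,0,0],"spin":0}
    - {"linear":[-2,0,0],"spin":0}
    - {"linear":[-2,0,0],"spin":0}
    - {"linear":[-2,0,0],"spin":0}
    - {"linear":[-2,0,0],"spin":0}
    - {"linear":[-2,0,0],"spin":0}
    - {"linear":[-2,0,0],"spin":0}

```text
time_s: 20.88
ee_pos: [0.4549, -0.1859, 0.091]
tool_rot: [3.141, -0.0, 1.459]
contact_force: [0.7, 6.2, 3.2]
finger_gap: 0.0602
finger_force: 3.5
```

Emit:
servo_tool:
  series:
    - {"linear":[-1,0,0],"spin":0}
    - {"linear":[-1,0,0],"spin":0}
    - {"linear":[-1,0,0],"spin":0}
    - {"linear":[-1,0,0],"spin":0}
    - {"linear":[-1,0,0],"spin":0}
    - {"linear":[-1,0,0],"spin":0}
    - {"linear":[-1,0,0],"spin":0}
    - {"linear":[-1,0,0],"spin":0}

```text
time_s: 21.55
ee_pos: [0.4541, -0.1938, 0.0911]
tool_rot: [3.141, -0.0, 1.459]
contact_force: [-0.2, 7.3, 2.8]
finger_gap: 0.06
finger_force: 3.5
```

Emit:
servo_tool:
  series:
    - {"linear":[-1,0,0],"spin":0}
    - {"linear":[-1,0,0],"spin":0}

```text
time_s: 21.72
ee_pos: [0.4538, -0.1958, 0.0911]
tool_rot: [3.141, -0.0, 1.459]
contact_force: [1.8, 7.2, 3.3]
finger_gap: 0.06
finger_force: 3.5
```

Emit:
servo_tool:
  series:
    - {"linear":[-1,0,0],"spin":0}
    - {"linear":[-1,0,0],"spin":0}

```text
time_s: 21.88
ee_pos: [0.4536, -0.1978, 0.0911]
tool_rot: [3.141, -0.0, 1.459]
contact_force: [0.3, 7.2, 3.8]
finger_gap: 0.0602
finger_force: 3.5
```

Emit:
servo_tool:
  series:
    - {"linear":[-1,0,0],"spin":0}
    - {"linear":[-1,0,0],"spin":0}

```text
time_s: 22.05
ee_pos: [0.4534, -0.1997, 0.091]
tool_rot: [3.141, -0.0, 1.46]
contact_force: [0.6, 6.5, 3.5]
finger_gap: 0.0598
finger_force: 3.5
```

Emit:
servo_tool:
  series:
    - {"linear":[-1,0,0],"spin":0}
    - {"linear":[-1,0,0],"spin":0}

```text
time_s: 22.22
ee_pos: [0.4531, -0.2017, 0.0911]
tool_rot: [3.141, -0.0, 1.459]
contact_force: [1.7, 7.6, 3.2]
finger_gap: 0.0598
finger_force: 3.5
```

Emit:
servo_tool:
  series:
    - {"linear":[-1,0,0],"spin":0}
    - {"linear":[-1,0,0],"spin":0}

```text
time_s: 22.38
ee_pos: [0.453, -0.203, 0.091]
tool_rot: [3.141, -0.001, 1.46]
contact_force: [0.7, 12.1, 6.8]
finger_gap: 0.0597
finger_force: 6.6
```

Emit:
servo_tool:
  series:
    - {"linear":[-1,0,0],"spin":0}
    - {"linear":[0,0,0],"spin":0}
    - {"linear":[0,0,0],"spin":0}

```text
time_s: 22.63
ee_pos: [0.453, -0.203, 0.091]
tool_rot: [-3.141, -0.002, 1.46]
contact_force: [0.8, 13.9, 5.6]
finger_gap: 0.06
finger_force: 6.7
```

Emit:
servo_tool:
  series:
    - {"linear":[2,0,0],"spin":0}
    - {"linear":[3,0,0],"spin":0}
    - {"linear":[5,0,0],"spin":0}
    - {"linear":[5,0,0],"spin":0}
    - {"linear":[0,0,0],"spin":0}
    - {"linear":[0,0,-10],"spin":0}
    - {"linear":[0,0,-25],"spin":0}
    - {"linear":[0,0,-35],"spin":0}
    - {"linear":[0,0,-40],"spin":0}
    - {"linear":[0,0,-40],"spin":0}
    - {"linear":[0,0,-40],"spin":0}

```text
time_s: 23.55
ee_pos: [0.4536, -0.1902, 0.2837]
tool_rot: [3.141, 0.001, 1.459]
contact_force: [1.2, -0.7, 0.3]
finger_gap: 0.0601
finger_force: 0.0
```

Emit:
servo_tool:
  series:
    - {"linear":[-30,-10,0],"spin":0}
    - {"linear":[-30,-10,0],"spin":0}
    - {"linear":[-30,-10,0],"spin":0}
    - {"linear":[-30,-10,0],"spin":0}
    - {"linear":[-30,-10,0],"spin":0}
    - {"linear":[-30,-10,0],"spin":0}
    - {"linear":[-30,-10,0],"spin":0}
    - {"linear":[0,0,0],"spin":0}

```text
time_s: 24.22
ee_pos: [0.3565, -0.397, 0.2811]
tool_rot: [-3.14, 0.002, 1.45]
contact_force: [-0.4, -0.2, 1.0]
finger_gap: 0.0601
finger_force: 0.0
```

```bash
python3 - <<'E'
from h import *
s=arm.sense(); print(s['time_s'],s['ee_pos'].round(4),s['contact_force'].round(2))
z=np.load('top0.npz')
p,d=arm.capture('top'); P=pts('top',d); p2,d2=arm.capture('side')
cv2.imwrite('pics/e.png',np.vstack([np.hstack([p[60:300,100:500],cv2.resize(p2[100:340,100:500],(400,240))])]))
U=np.array([[.9938,-.1115],[.1115,.9938]]); L=(P[...,:2]*1000-[497.8,187.3])@U.T; zz=P[...,2]*1000
h=cv2.cvtColor(p,cv2.COLOR_BGR2HSV)
b=(h[...,0]>105)&(h[...,0]<130)&(h[...,1]>120)&(abs(L[...,0])<115)&(L[...,1]>-425)&(L[...,1]<-220)
rm=b&(zz>105)&(zz<130); print('rim',np.median(zz[rm]),cv2.minAreaRect(L[rm].astype(np.float32)))
A=np.c_[L[rm],np.ones(rm.sum())]; print('tilt',np.linalg.lstsq(A,zz[rm],rcond=None)[0])
fl=b&(zz<95)&(L[...,1]<-355)&(L[...,1]>-388); print('floor',np.median(zz[fl]),fl.sum())
pl=(abs(L[...,0])<80)&(L[...,1]<-60)&(L[...,1]>-190)&(d>0); print('platform',np.median(zz[pl]))
st=(abs(L[...,0])<95)&(zz>88)&(zz<112)&(L[...,1]<-395)&(L[...,1]>-420)&~b; print('stop y',np.percentile(L[st][:,1],[5,50,95]))
dif=cv2.absdiff(p,z['p']).max(2)
for n,(u0,u1,v0,v1) in dict(bottle=(125,165,215,245),tape=(303,342,120,157),spanner=(198,272,110,140)).items(): print(n,(dif[v0:v1,u0:u1]>50).sum())
E
```

```text
24.2167 [ 0.3565 -0.397   0.2811] [-0.4  -0.15  0.98]
rim 117.43720459619855 ((0.8563385009765625, -333.30126953125), (159.94483947753906, 192.0526580810547), 89.86811828613281)
tilt [-1.72207884e-06  1.03493587e-02  1.20216074e+02]
floor 77.18784583872873 1025
platform 78.32406027644056Traceback (most recent call last):
  File "<stdin>", line 13, in <module>
    return _quantile_unchecked(
        a, q, axis, out, overwrite_input, method, keepdims, weights)
    return _ureduce(a,
                    func=_quantile_ureduce_func,
    ...<5 lines>...
                    overwrite_input=overwrite_input,
                    method=method)
    r = func(a, **kwargs)
    result = _quantile(arr,
                       quantiles=q,
    ...<2 lines>...
                       out=out,
                       weights=wgt)
    slices_having_nans = np.isnan(arr[-1, ...])
                                  ~~~^^^^^^^^^
IndexError: index -1 is out of bounds for axis 0 with size 0
```

View pics/e.png

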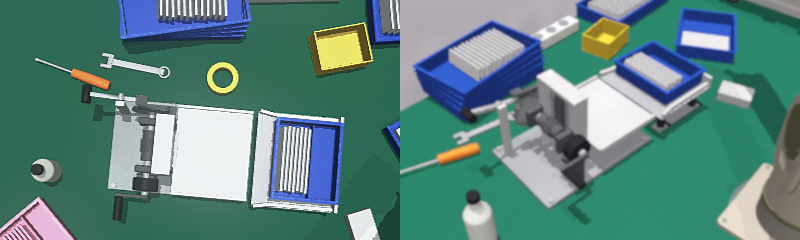

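The final picture shows the tray at (307,162) inside the bed against the stop, the platform empty, and the bystanders in place. One quick check of the tilt bias before I hand in.

```bash
python3 - <<'E'
from h import *
U=np.array([[.9938,-.1115],[.1115,.9938]]); z=np.load('top0.npz')
for n,p,d,y0,zf in (('before',z['p'],z['d'],-123,112),('now',*arm.capture('top'),-332,77)):
    P=pts('top',d); L=(P[...,:2]*1000-[497.8,187.3])@U.T-[0,y0]; zz=P[...,2]*1000
    h=cv2.cvtColor(p,cv2.COLOR_BGR2HSV); b=(h[...,0]>105)&(h[...,0]<130)&(h[...,1]>120)
    f=b&(abs(L[...,0])<75)&(L[...,1]>-55)&(L[...,1]<-20)&(abs(zz-zf)<9)
    print(n,'floor slope',np.linalg.lstsq(np.c_[L[f],np.ones(f.sum())],zz[f],rcond=None)[0].round(4))
    r=b&(abs(L[...,0])<80)&(abs(zz-zf-41)<6)
    for s in (1,-1):
        q=r&(abs(s*L[...,1]-74)<6); print(' rim',s,np.median(zz[q]).round(2),np.median(L[q][:,1]).round(1))
    dif=cv2.absdiff(p,z['p']).max(2)
for n,(u0,u1,v0,v1) in dict(bottle=(125,165,215,245),tape=(303,342,120,157),spanner=(198,272,110,140)).items(): print(n,(dif[v0:v1,u0:u1]>50).sum())
E
```

```text
before floor slope [-1.000000e-04 -4.000000e-04  1.122519e+02]
 rim 1 153.42 74.4
 rim -1 152.87 -75.4
now floor slope [-4.00000e-04 -7.30000e-03  7.68995e+01]
 rim 1 118.01 74.1
 rim -1 117.75 -75.2
bottle 0
tape 0
spanner 0
```

```bash
python3 -c "
from plant import arm
print(arm.sign_off())"
```

```text
the job is handed in; nothing more can be done
None
```

The platform is held at the 78 mm notch, above the 73 mm deck. The tray is flat on the bed and home against the end stop, the bottle, tape roll and spanner have not moved, and the job is handed in at about 24 s.

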